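Lock the camera arm's pivot screw and press its cover cap home

ROBOT

A 6-joint arm with a two-finger parallel gripper is mounted at the origin on the work surface. World frame = base frame: x ahead of the robot, y to its left, z up, the work surface at z = 0. Lengths are in mm, angles in degrees, forces in N, time in s.
With the tool pointing down it reaches from about 300 to 850 mm from the base axis. Payload 4.2 kg.
Tool frame: the origin (TCP) lies midway between the tips of the shut fingers; the grasp point (between the pads) lies 19 mm behind it; z points along the fingers, y is the line along which they close (so a half turn about z gives the same grasp; the last joint's range is limited). The gripper opens to 91 mm and grips with 3 to 60 N. Pads are 32 mm wide; open, the fingers measure 118 mm over their backs; the gripper's body (76 mm by 178 mm) begins 60 mm behind the grasp point.
Start: joints at [71.448, 18.312, 89.639, -0, 72.044, -1.146], TCP at [172.013, 548.685, 213.976] pointing down, gripper open.
Joint ranges: [-177.97, 177.97], [-48.28, 115.42], [12.27, 149.76], [-77.06, 257.06], [2.81, 150.46], [-146.56, 146.56]. Speed limits (degrees/s): [147.25, 147.25, 180, 180, 180, 180].

INTERFACE

Orientations are given as [roll, pitch, yaw] about the fixed x, y, z axes, in that order (R = Rz(yaw) Ry(pitch) Rx(roll)).
In Python, from workcell import env gives the robot as it stands.
- The arm moves only by the shell command python3 -m jog 'ROWS' [FORCE]. ROWS is a JSON object of lists of equal length, an entry for each row: "jaw": the finger opening in mm, from 0 to 91.2; "slide": the shift along the tool's x, y, z in units of 30 mm (1.0 is 30 mm), a list of three; "spin": the turn about the tool's z in units of 8 degrees (1.0 is 8 degrees). In form: {"jaw": [jaw, ...], "slide": [[dx, dy, dz], ...], "spin": [spin, ...]}. A call has 1 to 10 rows; each row shifts and turns the commanded pose from where the row before left it, along the tool's axes as they then stand; what a row does not reach is not made up. A row lasts 1/10 s, in which the tool goes at most 50 mm and 8.59 degrees, less where a joint would pass 70% of its speed; a pose out of reach is approached as far as the arm can. A call is refused whole if a number of a shift passes 1 or a number of a turn 1, either way. A call with a gripper value outside its range is refused whole. The fingers move at their own pace and stop on an object; FORCE is the grip in N (left out, the last holds). Time passes only in rows, so rows that do not move let the fingers close. It gives the time, the measured TCP pose, the force, the opening and the grip force at its end, in the units of the state.
- env.state(): the state, without advancing time (a new reading comes with each control period).
- env.grab_frame(name): name is "scene" or "top"; returns the picture (400x640x3 uint8, red, green, blue); there is no depth.
- env.camera_model(name): a dict with "fx", "fy", "cx", "cy" (pixels), "D" ([k1, k2, p1, p2, k3] as OpenCV has them; the pictures are not rectified), "camera_from_world" (4x4, takes a point from world to camera coordinates). Camera axes: x right, y up, looking along -z (the intrinsics and any distortion apply to the point x, -y, -z); pixel columns grow to the right and rows downward; lengths in mm; the calibration is good to about 2 mm. A picture is of the moment at which its call begins. camera_model takes no time and is no camera call.
- env.job_done(): hands the job in; it is judged then, once.
The state is a dict: "time_s": time; "qpos": joint angles; "qvel": joint speeds; "effort": joint torques, N m; "ee_pos": TCP position; "ee_rot": TCP orientation; "force": force on the tool from outside, world axes, zero at the start; "torque": the same for the moment, N m; "gripper_width": finger opening in mm; "gripper_force": force on a finger pad.
Only numpy, scipy, OpenCV 4.12 (cv2) and the standard library are available. Lean on these libraries where they do the work, as an engineer would, in place of code of your own. Each camera call takes 0.05 s, during which the arm holds its last target. There are 200 camera calls.

TASK

Take the yellow driver from its blue stand, use it to turn the slotted brass screw on the camera arm's boss clockwise until it stops, and stand the driver back in its stand. Then press the orange snap cap over the boss until it clicks and sits fully home, and keep pressing down firmly (about 10 N): the program finishes while the arm is still holding the cap pressed down. Leave the other things on the bench where they are.

Things in the scene. Friction and masses are not known exactly. Their poses are not given: they have to be found in the camera images.
- driver: Loose hand driver, upright in the stand, 60 g. Origin at the centre of the blade's lower edge, z up along the tool. Steel blade 14 mm wide (its x) and 3 mm thick (its y), from 0 to 27 mm up; above it a yellow block handle 32 mm (x) by 18 mm (y), from z = 26 to 81 mm, black-banded. Grip it across the 18 mm (along its y).
- driver_tip (a point): Centre of the lower edge of the driver's blade (the driver's origin, same axes).
- stand: Fixed blue block 70 x 60 mm, 40 mm high, origin at the centre of its underside, z up. In the middle of its top a slot 21 mm (its x) by 10 mm (its y), 34 mm deep: the driver's blade hangs in it (blade along the stand's x) and the handle's shoulders rest on the block's top, so that the blade's tip is then 14 mm above the stand's origin.
- screw_slot (a point): Centre of the floor of the straight slot in the brass screw head, on top of the boss, 20 mm above boss_foot; x runs along the slot, z up; it turns with the screw. The slot is 5 mm wide, 5 mm deep, 19 mm long and open at both ends; the head is 19 mm across and turns in place without rising or sinking.
- screw (a joint): Turn of the captive screw, rad: grows clockwise seen from above, 0 to 1.3 where it meets its stop (locked). Starts between 0 and 0.3. Turns with about 0.04 N m of friction and stays where it is left. With the blade's play in the slot (about 0.15 rad) the driver must turn that much further than the screw.
- boss_foot (a point): Centre of the foot of the round boss, on the upper face of the camera arm's plate, 15 mm above the bench; z up, x along the arm. The fixed aluminium boss rises 20 mm from here, 30 mm in diameter with a chamfered top; the brass screw head on it (19 mm across) adds 5 mm. Four spring balls stick out 4.5 mm from its side, centred 10 mm above this point.
- bracket: The fixed dark camera arm; origin under the boss, at bench level. Its plate, 15 mm thick, is 90 mm (x) by 80 mm (y) about the boss; a finned heat sink (20 mm high, from x = 45 to 97 mm) and a flat honeycomb neck continue to x = 150 mm.
- cap: Loose round orange cap, 46 mm in diameter, 32 mm high, 25 g, open below, origin at the centre of its lower rim, z up. It lies rim down, the right way up, on the bronze print sheet (3 mm thick). Inside: a lip at the rim, 34 mm inner diameter and 4 mm high; above it 41 mm, up to the inside of the top at 28 mm. Its yaw does not matter.
- cap_top (a point): Centre of the cap's flat upper face, 32 mm above its rim. Pushed straight down over the boss, the lip meets the spring balls at 15 mm (rim above boss_foot); the push rises to 7 to 10 N at about 12 mm, drops away at 9 mm (the click; the balls then draw the cap down), and rises again only when the rim sits on the plate: the cap origin is at boss_foot when home.
- sheet: Fixed bronze print sheet 150 x 150 mm, 3 mm thick, with a tab towards -x; origin at the centre of its underside.
- green_ring: Bystander: loose green printed ring, 32 mm across, 12 mm high, on the print sheet.
- heatsink: Bystander: loose black finned heat sink 40 x 40 x 24 mm.
- ball_stub: Bystander: loose dark printed ball stub, 26 mm across, 36 mm high, on the robot's side of the camera arm.
- red_clip: Bystander: loose red block clip 30 x 18 x 12 mm, beside the stand.
- glue_jar: Bystander: loose closed jar, 52 mm across, 60 mm high, on the robot's side of the bench.
- nut_dish: Bystander: small white dish, 60 mm across, 22 mm high.
There are look-alikes about, which are no part of the job. Several things look just like the cap: the one meant starts farthest to the robot's right.

How it is judged:
By the outcome, as a careful person would: the job done as asked, in the order asked, and still so for the second after the job is handed in, while the arm keeps its last pose, push and grip.
It also fails if it takes over 69 s, if anything falls off the work surface, if the arm or the gripper's body presses on something with over 40 N, if the wrist force passes 120 N, or if a joint passes its speed limit or range.

## Working session

There is one attempt and no reset: what is moved stays moved. The work goes in short steps, Python scripts to look and compute and a shell command to move; the robot and the scene stay as the last step left them, time stands still between calls to the robot, and variables do not carry over. Pictures are saved under pics/ and viewed, at most 10 in all, crops included, and the job is handed in when it is done.

```bash
ls; mkdir -p pics; cat > h.py <<'E'
import numpy as np, cv2
from workcell import env
def cam(n):
    m=env.camera_model(n); K=np.array([[m['fx'],0,m['cx']],[0,m['fy'],m['cy']],[0,0,1]],float)
    return K,np.array(m['D'],float),np.array(m['camera_from_world'],float)
def ray(n,uv):
    K,D,T=cam(n); p=cv2.undistortPoints(np.array(uv,float).reshape(-1,1,2),K,D).reshape(-1,2)
    d=np.c_[p[:,0],-p[:,1],-np.ones(len(p))]; R=T[:3,:3]
    return -R.T@T[:3,3], d@R
def onz(n,uv,z):
    c,d=ray(n,uv); return c+d*((z-c[2])/d[:,2])[:,None]
def proj(n,P):
    K,D,T=cam(n); P=np.array(P,float).reshape(-1,3); q=P@T[:3,:3].T+T[:3,3]
    return cv2.projectPoints(q*[1,-1,-1],np.zeros(3),np.zeros(3),K,D)[0].reshape(-1,2)
def grab(n,f=None):
    im=cv2.cvtColor(np.asarray(env.grab_frame(n)),cv2.COLOR_RGB2BGR)
    if f: cv2.imwrite('pics/'+f,im)
    return im
E
python3 - <<'E'
from h import *
grab('scene','s0.png'); grab('top','t0.png'); print(env.state())
for n in('scene','top'):
    c,d=ray(n,[[320,200]]); print(n,c,d, cam(n)[0])
E
```

```text
pics
{'time_s': 0.1, 'qpos': array([ 7.14458360e+01,  1.83455676e+01,  8.96992265e+01, -1.22078551e-03,
        7.20429930e+01, -1.14609497e+00]), 'qvel': array([-0.0533188 , -0.07826491, -0.10542706,  0.06968118,  0.08117799,
        0.00747053]), 'effort': array([-1.47997125e-03, -4.13338709e+01, -2.32506055e+01,  7.27252266e-02,
        4.22203413e-02, -5.28374767e-05]), 'ee_pos': array([171.89060576, 548.23677232, 213.22979706]), 'ee_rot': array([-1.79912207e+02, -5.95392953e-04,  1.62592308e+02]), 'force': array([ 0.0518277 ,  0.70811874, -0.50135875]), 'torque': array([0.025682  , 0.00241093, 0.01710834]), 'gripper_force': 0.0, 'gripper_width': 91.02131899672342}
scene [740.56644427 432.59076473 731.16879342] [[-0.2611474  -0.51452351 -0.81678743]] [[361.1092405    0.         322.04611547]
 [  0.         361.1092405  202.34020592]
 [  0.           0.           1.        ]]
top [360.94481468  -5.77819465 811.15340002] [[ 0.16520072  0.01096713 -0.98648065]] [[373.13634951   0.         318.88991227]
 [  0.         373.13634951 191.2749556 ]
 [  0.           0.           1.        ]]
```

View pics/t0.png

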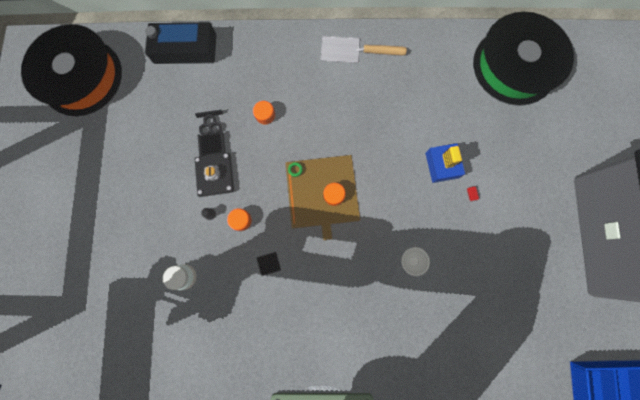

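View pics/s0.png

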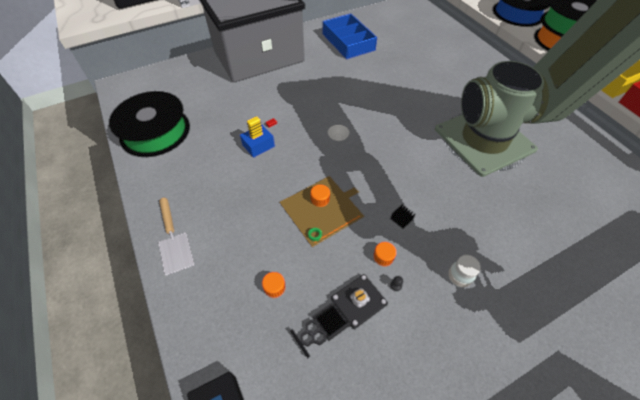

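The top picture is robot-forward up, with the robot's right on the image right. Things that could be taken for the cap in the top view:
- orange at (263,111), on the bench
- orange at (238,219), on the bench
- orange at (334,193), on the bronze sheet and farthest right: this is the cap

The only driver is yellow at (452,156), in the blue stand at (445,163). The boss and screw are at (211,172).

```bash
cat > m.py <<'E'
from h import *
t=cv2.imread('pics/t0.png'); s=cv2.imread('pics/s0.png')
def mask(im,lo,hi,box):
    h=cv2.cvtColor(im,cv2.COLOR_BGR2HSV); m=cv2.inRange(h,lo,hi); z=np.zeros_like(m); x0,y0,x1,y1=box; z[y0:y1,x0:x1]=m[y0:y1,x0:x1]; return z
def big(m): 
    c=max(cv2.findContours(m,0,1)[0],key=cv2.contourArea); M=cv2.moments(m,True); return c,(M['m10']/M['m00'],M['m01']/M['m00'])
for n,im,bs in(('top',t,dict(stand=(415,130,485,190),cap=(310,170,360,215))),('scene',s,dict(stand=(225,100,290,165),cap=(300,175,340,215)))):
    for k,b in bs.items():
        for col,lo,hi in(('blue',(105,120,50),(130,255,255)),('yel',(20,120,90),(34,255,255)),('or',(5,170,110),(17,255,255))):
            m=mask(im,lo,hi,b)
            if m.sum()<255*15: continue
            c,ce=big(m); r=cv2.minAreaRect(c); print(n,k,col,ce,r,(m>0).sum(),cv2.approxPolyDP(c,2,True).reshape(-1,2).tolist())
            for z in(35,40,95): print('   z',z,onz(n,[ce],z).round(1))
def crop(im,b,k):
    x0,y0,x1,y1=b; return cv2.resize(im[y0:y1,x0:x1],(380,280),interpolation=cv2.INTER_CUBIC)
cv2.imwrite('pics/c0.png',np.vstack([np.hstack([crop(t,(180,148,248,198),1),crop(t,(415,130,483,180),1)]),np.hstack([crop(s,(325,270,393,320),1),crop(s,(225,110,293,160),1)])]))
E
python3 m.py
```

```text
top stand blue (441.91046658259773, 164.70239596469105) ((444.7823181152344, 162.27059936523438), (34.491943359375, 33.73269271850586), 77.47119140625) 793 [[457, 144], [430, 148], [426, 152], [432, 181], [458, 177], [464, 173], [461, 162], [446, 169], [441, 154], [449, 146]]
   z 35 [[ 567.2 -258.6   35. ]]
   z 40 [[ 565.9 -257.    40. ]]
   z 95 [[ 551.3 -239.1   95. ]]
top stand yel (452.02181818181816, 156.24) ((451.7647399902344, 156.058837890625), (17.947635650634766, 17.46256446838379), 75.96376037597656) 275 [[457, 146], [451, 147], [443, 154], [446, 166], [461, 160]]
   z 35 [[ 586.  -281.7   35. ]]
   z 40 [[ 584.6 -279.9   40. ]]
   z 95 [[ 568.6 -260.3   95. ]]
top cap yel (332.1666666666667, 189.75378787878788) ((325.4729309082031, 177.3378448486328), (2.46598482131958, 7.39795446395874), 80.53767395019531) 264 [[329, 176], [322, 179]]
   z 35 [[512.9 -22.9  35. ]]
   z 40 [[511.9 -22.8  40. ]]
   z 95 [[501.1 -21.6  95. ]]
top cap or (333.81553398058253, 193.5097087378641) ((333.7500305175781, 193.75), (21.92030906677246, 22.62741470336914), 45.0) 412 [[333, 182], [324
[... 669 characters left out ...]
25405883789), 73.3007583618164) 225 [[257, 117], [247, 121], [253, 138], [261, 134]]
   z 35 [[ 565.4 -308.7   35. ]]
   z 40 [[ 566.7 -303.4   40. ]]
   z 95 [[ 580.5 -244.8   95. ]]
scene cap yel (319.2178217821782, 204.35643564356437) ((311.5, 207.5), (2.8284268379211426, 4.242640495300293), 45.0) 101 [[314, 207], [310, 207], [311, 210]]
   z 35 [[525.3   4.3  35. ]]
   z 40 [[526.9   7.4  40. ]]
   z 95 [[543.9  41.2  95. ]]
scene cap or (320.0843989769821, 194.9539641943734) ((320.0, 195.0), (22.0, 20.0), 90.0) 391 [[317, 184], [310, 190], [312, 203], [324, 206], [329, 201], [330, 191], [327, 186]]
   z 35 [[511.1 -18.9  35. ]]
   z 40 [[512.7 -15.7  40. ]]
   z 95 [[530.8  20.   95. ]]
```

View pics/c0.png

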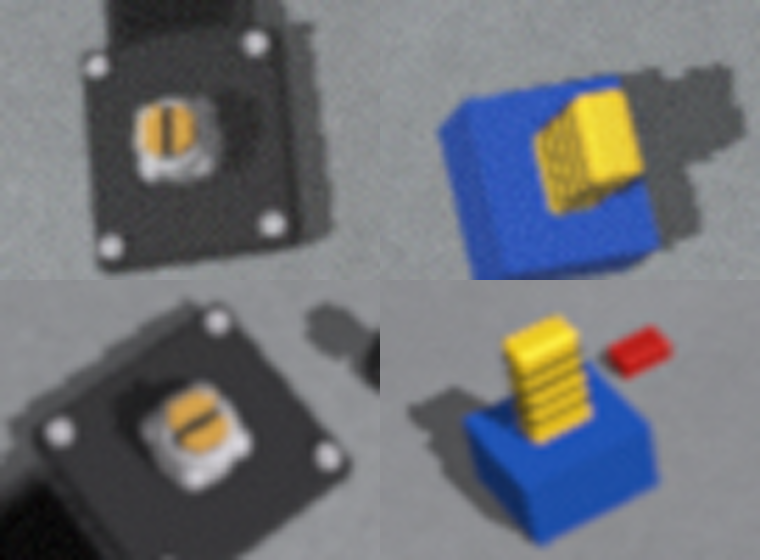

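The cap choice (334,193) is on the bronze sheet. In the crop:
- The screw slot runs nearly vertically at about (210,171) in the top view.
- The driver's handle long side is also nearly vertical there, at about (453,155).

```bash
cat > m2.py <<'E'
from m import *
print('-----')
px=lambda l,o,q=(0,0):[(o[0]+(x-q[0])/5.588,o[1]+(y-q[1])/5.6) for x,y in l]
ang=lambda a,b:np.degrees(np.arctan2(*(b-a)[[1,0]]))
P=onz('top',px([(575,95),(627,90),(641,180),(586,187)],(415,130),(380,0)),95); print('driver top face t',P.round(1),P.mean(0),[ang(P[3],P[0]),ang(P[2],P[1])])
P=onz('scene',px([(503,343),(560,314),(580,340),(516,366)],(225,110),(380,280)),95); print('driver top s',P.round(1),P.mean(0))
P=onz('top',[(430.5,147.5),(457.5,143.5),(464.5,173.5),(436,179)],40);print('stand t',P.round(1),P.mean(0))
P=onz('top',px([(95,67),(255,43),(272,223),(110,247)],(180,148)),16);print('plate t',P.round(1),P.mean(0),ang(P[3],P[0]),ang(P[2],P[1]))
# brass
for n,im,b in(('top',t,(198,158,225,185)),('scene',s,(345,280,375,310))):
    m=mask(im,(10,90,110),(25,255,255),b); c=[k for k in cv2.findContours(m,0,1)[0] if len(k)>2]; pts=np.vstack(c); hull=cv2.convexHull(pts)
    M=cv2.moments(hull); ce=(M['m10']/M['m00'],M['m01']/M['m00']); e=cv2.minEnclosingCircle(pts)
    print(n,'screw',ce,e,(m>0).sum(),onz(n,[ce,e[0]],40).round(1))
    # slot direction: dark pixels in hull
    hm=np.zeros_like(m); cv2.drawContours(hm,[hull],-1,255,-1); g=255-cv2.cvtColor(im,cv2.COLOR_BGR2GRAY).astype(float)
    g=np.clip(g-np.median(g[hm>0])-15,0,None)*(hm>0); ys,xs=np.nonzero(g); w=g[ys,xs]; W=onz(n,np.c_[xs,ys],40)[:,:2]; mu=np.average(W,axis=0,weights=w); C=np.cov((W-mu).T,aweights=w); ev,V=np.linalg.eigh(C); print('  slot',mu,np.sqrt(ev),np.degrees(np.arctan2(V[1,1],V[0,1])))
# two-ray for cap/driver
def tri(a,b):
    (c1,d1),(c2,d2)=ray('top',[a]),ray('scene',[b]); d1,d2=d1[0],d2[0]; A=np.c_[d1,-d2]; k=np.linalg.lstsq(A,c2-c1,rcond=None)[0]; p,q=c1+k[0]*d1,c2+k[1]*d2; return (p+q)/2,np.linalg.norm(p-q)
E
python3 m2.py | sed -n '/-----/,$p'
```

```text
-----
driver top face t [[ 587.8 -257.4   95. ]
 [ 589.7 -276.2   95. ]
 [ 556.4 -278.8   95. ]
 [ 553.9 -259.    95. ]] [ 571.97259191 -267.84652421   95.        ] [np.float64(2.7497871964063427), np.float64(4.451777037090732)]
driver top s [[ 589.9 -273.    95. ]
 [ 559.6 -279.    95. ]
 [ 557.9 -258.5   95. ]
 [ 590.  -256.    95. ]] [ 574.34943909 -266.61846229   95.        ]
stand t [[ 604.1 -234.8   40. ]
 [ 613.  -293.7   40. ]
 [ 546.5 -303.9   40. ]
 [ 534.7 -242.5   40. ]] [ 574.5924805  -268.73729971   40.        ]
plate t [[584.7 276.6  16. ]
 [594.3 212.9  16. ]
 [521.3 202.7  16. ]
 [511.9 266.1  16. ]] [553.0623052  239.56868334  16.        ] 8.259787156447153 8.013124377154314
top screw (209.875, 170.75595238095235) ((210.0, 171.0), 5.000100135803223) 58 [[553.9 238.7  40. ]
 [553.3 238.4  40. ]]
  slot [553.08520257 238.90397735] [2.80036803 5.29709882] -174.93600764725852
scene screw (359.83105022831046, 294.8424657534247) ((359.71429443359375, 294.71429443359375), 5.439927577972412) 77 [[554.9 238.4  40. ]
 [555.  238.   40. ]]
  slot [556.48154285 238.50051865] [2.74598063 4.85691857] -177.43251163010297
```

```bash
cat > d.py <<'E'
import sys; from h import *
def delta(x,y,z,yaw):
    s=env.state(); p=s['ee_pos']; ps=s['ee_rot'][2]; a=np.radians(ps); d=np.array([x,y,z])-p
    v=np.array([d[0]*np.cos(a)+d[1]*np.sin(a), d[0]*np.sin(a)-d[1]*np.cos(a), -d[2]])
    print('t',round(s['time_s'],2),'pos',p.round(2),'rot',s['ee_rot'].round(2),'F',s['force'].round(1),'T',s['torque'].round(3),'q6',s['qpos'][5].round(1),'w',s['gripper_width'].round(1))
    print('slide units',(v/30).round(3),'mm',v.round(1),'spin units',round(-((yaw-ps+180)%360-180)/8,3))
if __name__=='__main__': delta(*map(float,sys.argv[1:]))
E
python3 -m jog '{"jaw":[91,91,91,91,91,91,91,91,91,91],"slide":[[0,0,0],[0,0,0],[0,0,0],[-0.36,-1,0],[-0.36,-1,0],[-0.36,-1,0],[-0.36,-1,0],[-0.36,-1,0],[-0.36,-1,0],[-0.36,-1,0]],"spin":[-1,-1,-1,0,0,0,0,0,0,0]}'
python3 d.py 573 -267.5 150 187
```

```text
time_s: 1.1
ee_pos: [271.4, 347.3, 213.6]
ee_rot: [-180.0, -0.0, -173.4]
force: [1.2, 0.7, 0.1]
gripper_width: 91.3
gripper_force: 0.0Traceback (most recent call last):
  File "d.py", line 7, in <module>
    if __name__=='__main__': delta(*map(float,sys.argv[1:]))
                             ~~~~~^^^^^^^^^^^^^^^^^^^^^^^^^^
  File "d.py", line 5, in delta
    print('t',round(s['time_s'],2),'pos',p.round(2),'rot',s['ee_rot'].round(2),'F',s['force'].round(1),'T',s['torque'].round(3),'q6',s['qpos'][5].round(1),'w',s['gripper_width'].round(1))
                                                                                                                                                               ^^^^^^^^^^^^^^^^^^^^^^^^
AttributeError: 'float' object has no attribute 'round'
```

```bash
sed -i "s/s\['gripper_width'\].round(1)/round(s['gripper_width'],1)/" d.py
python3 -m jog '{"jaw":[91,91,91,91,91,91,91,91,91,91],"slide":[[-0.36,-1,0],[-0.36,-1,0],[-0.36,-1,0],[-0.36,-1,0],[-0.36,-1,0],[-0.36,-1,0],[-0.36,-1,0],[-0.36,-1,0],[-0.36,-1,0],[-0.36,-1,0]],"spin":[0,0,0,0,0,0,0,0,0,0]}' >/dev/null
python3 -m jog '{"jaw":[91,91,91,91,91,91,91,91,91,91],"slide":[[-0.36,-1,0],[-0.36,-1,0],[-0.36,-1,0],[-0.36,-1,0],[-0.36,-1,0],[-0.36,-1,0],[-0.36,-1,0],[-0.36,-1,0],[0,0,0.5],[0,0,0.5]],"spin":[0,0,0,0,0,0,0,0,0,0]}' >/dev/null
python3 d.py 573 -267.5 150 187
```

```text
t 3.1 pos [ 526.63 -166.38  183.14] rot [ 179.99   -0.   -173.5 ] F [ 0.3  0.4 -0.7] T [ 0.08   0.04  -0.004] q6 -115.2 w 91.1
slide units [-1.154 -3.524  1.105] mm [ -34.6 -105.7   33.1] spin units -0.063
```

```bash

python3 -m jog '{"jaw":[91,70,60,50,50,50,50,50],"slide":[[-0.33,-1,0],[-0.33,-1,0],[-0.33,-1,0.3],[-0.1,-0.5,0.5],[0,0,0.3],[0,0,0],[0,0,0],[0,0,0]],"spin":[-0.06,0,0,0,0,0,0,0]}' >/dev/null
python3 - <<'E'
from h import *
import d; d.delta(573,-267.5,49,187)
t=grab('top','t1.png'); s=grab('scene','s1.png')
f=lambda im,x,y:cv2.resize(im[y:y+75,x:x+100],(400,300),interpolation=cv2.INTER_CUBIC)
cv2.imwrite('pics/c1.png',np.hstack([f(t,400,120),f(s,205,80)]))
E
```

```text
t 3.9 pos [ 571.43 -264.64  151.67] rot [-1.7999e+02  4.0000e-02 -1.7287e+02] F [-0.  -1.6 -0.2] T [ 0.036 -0.014  0.027] q6 -123.0 w 50.0
slide units [-0.04  -0.101  3.422] mm [ -1.2  -3.  102.7] spin units 0.016
```

View pics/c1.png

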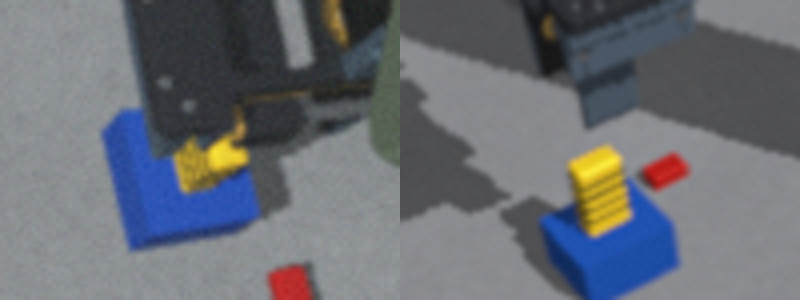

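```bash

python3 -m jog '{"jaw":[50,50,50,50,50,50,50],"slide":[[-0.04,-0.1,0.6],[0,0,0.8],[0,0,0.8],[0,0,0.8],[0,0,0.42],[0,0,0],[0,0,0]],"spin":[0,0,0,0,0,0,0]}' 40 >/dev/null
python3 d.py 573 -267.5 49 187
python3 -m jog '{"jaw":[10,10,10,10,10,10,10,10],"slide":[[0,0,0],[0,0,0],[0,0,0],[0,0,0],[0,0,0],[0,0,0],[0,0,0],[0,0,0]],"spin":[0,0,0,0,0,0,0,0]}' 40
python3 d.py 573 -267.5 49 187
```

```text
t 4.7 pos [ 573.71 -268.6    49.26] rot [-1.7996e+02  8.0000e-02 -1.7291e+02] F [-0.1  0.  -0.2] T [-0.001 -0.043  0.022] q6 -123.2 w 49.7
slide units [0.019 0.039 0.009] mm [0.6 1.2 0.3] spin units 0.011
time_s: 5.5
ee_pos: [573.2, -268.5, 48.7]
ee_rot: [-180.0, 0.0, -172.9]
force: [0.2, 0.3, 3.9]
gripper_width: 18.0
gripper_force: 40.0
t 5.5 pos [ 573.18 -268.55   48.68] rot [-1.7999e+02  2.0000e-02 -1.7292e+02] F [0.2 0.3 3.9] T [0.086 0.143 0.035] q6 -123.2 w 18.0
slide units [ 0.002  0.035 -0.011] mm [ 0.   1.1 -0.3] spin units 0.009
```

```bash

python3 -m jog '{"jaw":[10,10,10,10,10,10,10,10,10,10],"slide":[[0,0,-0.3],[0,0,-0.6],[0,0,-0.8],[0,0,-0.9],[0,0.5,-0.7],[-0.08,1,0],[-0.08,1,0],[-0.08,1,0],[-0.08,1,0],[-0.08,1,0]],"spin":[0,0,0,0,0,0,0,0,0,0]}' >/dev/null
python3 -m jog '{"jaw":[10,10,10,10,10,10,10,10,10,10],"slide":[[-0.08,1,0],[-0.08,1,0],[-0.08,1,0],[-0.08,1,0],[-0.08,1,0],[-0.08,1,0],[-0.08,1,0],[-0.08,1,0],[-0.08,1,0],[-0.08,1,0]],"spin":[0,0,0,0,0,0,0,0,0,0]}' >/dev/null
python3 -m jog '{"jaw":[10,10,10,10,10],"slide":[[-0.08,1,0],[-0.04,0.4,0],[0,0,0],[0,0,0],[0,0,0]],"spin":[0,0,0,0,0]}' 
python3 d.py 554 238.8 90 185
```

```text
time_s: 8.0
ee_pos: [549.9, 238.2, 147.4]
ee_rot: [-180.0, -0.0, -173.0]
force: [-0.1, -0.7, -0.7]
gripper_width: 17.9
gripper_force: 40.0
t 8.0 pos [549.94 238.24 147.37] rot [-1.7997e+02 -2.0000e-02 -1.7299e+02] F [-0.1 -0.7 -0.7] T [ 0.026  0.08  -0.063] q6 -74.7 w 17.9
slide units [-0.136  0.002  1.912] mm [-4.1  0.1 57.4] spin units 0.251
```

```bash

python3 -m jog '{"jaw":[10,10,10,10,10,10],"slide":[[-0.14,0,0.6],[0,0,0.7],[0,0,0.65],[0,0,0],[0,0,0],[0,0,0]],"spin":[0.25,0,0,0,0,0]}' >/dev/null
python3 - <<'E'
from h import *
import d; d.delta(554,238.8,70,185)
t=grab('top','t2.png'); s=grab('scene','s2.png')
f=lambda im,x,y:cv2.resize(im[y:y+50,x:x+50],(400,400),interpolation=cv2.INTER_CUBIC)
cv2.imwrite('pics/c2.png',np.hstack([f(t,185,147),f(s,335,265)]))
print(proj('scene',[[554,238.8,53],[554,238.8,40]]),proj('top',[[554,238.8,53],[554,238.8,40]]))
E
```

```text
t 8.6 pos [555.   239.91  90.15] rot [ 1.7996e+02  1.3000e-01 -1.7496e+02] F [ 1.2 -0.1 -0.9] T [ 0.055  0.015 -0.026] q6 -72.7 w 18.1
slide units [ 0.036 -0.034  0.672] mm [ 1.1 -1.  20.2] spin units 0.005
[[360.9333884  292.43548196]
 [360.346246   294.82793082]] [[207.9765981  169.20889001]
 [209.8265573  170.70203747]]
```

View pics/c2.png

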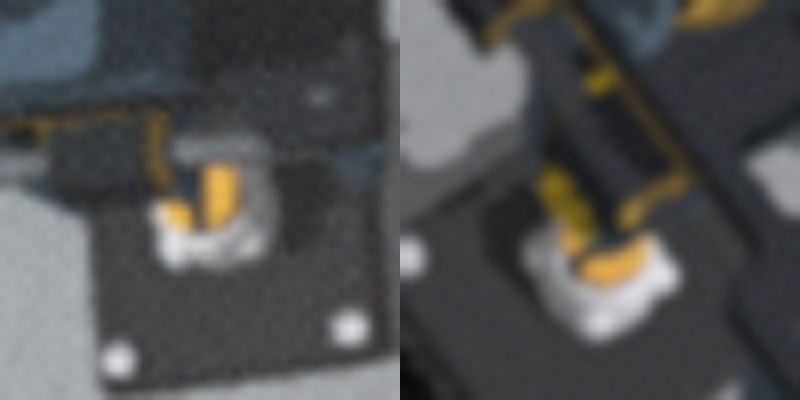

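The blade is right above the slot in both views, around scene (360,294) and top (208,170). I'll lower it gently and watch the force.

```bash

python3 -m jog '{"jaw":[10,10,10,10,10],"slide":[[0.02,-0.035,0.3],[0,0,0.13],[0,0,0.06],[0,0,0],[0,0,0]],"spin":[0,0,0,0,0]}' >/dev/null
python3 d.py 554.3 238.7 70 185
python3 -m jog '{"jaw":[10,10,10,10],"slide":[[0,0,0.03],[0,0,0.03],[0,0,0.03],[0,0,0]],"spin":[0,0,0,0]}' >/dev/null
python3 d.py 554.3 238.7 70 185
```

```text
t 9.2 pos [553.64 239.07  74.13] rot [ 179.99    0.   -174.92] F [-0.4  0.8  0.1] T [0.076 0.02  0.021] q6 -72.8 w 17.9
slide units [-0.021 -0.014  0.138] mm [-0.6 -0.4  4.1] spin units 0.01
t 9.6 pos [553.51 238.96  71.34] rot [ 1.8000e+02 -1.0000e-02 -1.7493e+02] F [-0.4 -0.  -0.9] T [0.044 0.008 0.007] q6 -72.8 w 18.3
slide units [-0.025 -0.011  0.045] mm [-0.8 -0.3  1.3] spin units 0.009
```

The tip is 3.4 mm into the slot with no contact force, so I'll turn it.

```bash

python3 -m jog '{"jaw":[10,10,10,10,10,10,10,10,10,10],"slide":[[-0.01,0,0.02],[0,0,0],[0,0,0],[0,0,0],[0,0,0],[0,0,0],[0,0,0],[0,0,0],[0,0,0],[0,0,0]],"spin":[0.5,0.6,0.6,0.6,0.6,0.6,0.6,0.6,0.6,0]}' >/dev/null
python3 d.py 554.3 238.7 70 185
python3 -m jog '{"jaw":[10,10,10],"slide":[[0,0,0],[0,0,0],[0,0,0]],"spin":[0.6,0.6,0]}' >/dev/null
python3 d.py 554.3 238.7 70 185
```

```text
t 10.6 pos [554.5  240.07  70.97] rot [179.85  -0.   142.66] F [ 1.6  3.1 -1.3] T [ 0.767 -0.234  0.041] q6 -30.4 w 17.7
slide units [-0.022 -0.04   0.032] mm [-0.7 -1.2  1. ] spin units -5.292
t 10.9 pos [554.6  240.06  71.01] rot [ 1.7984e+02 -2.0000e-02  1.3316e+02] F [ 1.7  4.5 -2.5] T [ 0.943 -0.36   0.061] q6 -20.9 w 17.9
slide units [-0.026 -0.038  0.034] mm [-0.8 -1.2  1. ] spin units -6.48
```

```bash

python3 -m jog '{"jaw":[10,10,10,10],"slide":[[0.024,0.026,0],[0,0,0],[0,0,0],[0,0,0]],"spin":[0.6,0.6,0.6,0]}' >/dev/null
python3 d.py 554.3 238.7 70 185
python3 -m jog '{"jaw":[10,10,10],"slide":[[0,0,0],[0,0,0],[0,0,0]],"spin":[0.5,0.5,0]}' >/dev/null
python3 d.py 554.3 238.7 70 185
python3 -m jog '{"jaw":[10,10,10],"slide":[[0,0,0],[0,0,0],[0,0,0]],"spin":[0.5,0.5,0]}' >/dev/null
python3 d.py 554.3 238.7 70 185
```

```text
t 11.3 pos [554.75 240.25  70.99] rot [1.7989e+02 2.0000e-02 1.1884e+02] F [ 1.5  2.6 -2.8] T [ 0.511 -0.574  0.017] q6 -6.5 w 18.0
slide units [-0.038 -0.038  0.033] mm [-1.1 -1.1  1. ] spin units -8.27
t 11.6 pos [554.82 240.27  71.04] rot [1.7988e+02 1.0000e-02 1.1087e+02] F [ 4.   3.2 -3.2] T [ 0.502 -0.746  0.026] q6 1.5 w 18.1
slide units [-0.043 -0.035  0.035] mm [-1.3 -1.1  1. ] spin units -9.266
t 11.9 pos [554.91 240.21  71.04] rot [179.87  -0.   102.88] F [ 3.7  1.9 -3.2] T [ 0.455 -0.868  0.035] q6 9.5 w 17.6
slide units [-0.045 -0.031  0.035] mm [-1.3 -0.9  1. ] spin units -10.265
```

```bash

python3 -m jog '{"jaw":[10,10,10],"slide":[[0,0,0],[0,0,0],[0,0,0]],"spin":[0.4,0,0]}' >/dev/null
python3 d.py 554.3 238.7 70 185|head -1
python3 -m jog '{"jaw":[10,10,10],"slide":[[0,0,0],[0,0,0],[0,0,0]],"spin":[0.4,0,0]}' >/dev/null
python3 d.py 554.3 238.7 70 185|head -1
python3 -m jog '{"jaw":[10,10,10],"slide":[[0,0,0],[0,0,0],[0,0,0]],"spin":[0.4,0,0]}' >/dev/null
python3 d.py 554.3 238.7 70 185|head -1
```

```text
t 12.2 pos [555.04 240.25  71.04] rot [ 1.7985e+02 -1.0000e-02  9.9740e+01] F [ 4.1  3.  -2.9] T [ 0.448 -0.968  0.072] q6 12.6 w 17.7
t 12.5 pos [555.23 240.2   71.05] rot [ 1.7983e+02 -1.0000e-02  9.6560e+01] F [ 5.2  2.5 -3.7] T [ 0.449 -1.037  0.114] q6 15.8 w 18.0
t 12.8 pos [555.37 240.18  71.02] rot [ 1.7982e+02 -1.0000e-02  9.3380e+01] F [ 5.   2.2 -4. ] T [ 0.441 -1.107  0.2  ] q6 19.0 w 17.8
```

```bash

python3 -m jog '{"jaw":[10,10,10],"slide":[[0,0,0],[0,0,0],[0,0,0]],"spin":[0.4,0,0]}' >/dev/null
python3 d.py 554.3 238.7 70 185|head -1
python3 -m jog '{"jaw":[10,10,10],"slide":[[0,0,0],[0,0,0],[0,0,0]],"spin":[0.3,0,0]}' >/dev/null
python3 d.py 554.3 238.7 70 185|head -1
```

```text
t 13.1 pos [555.63 239.92  71.05] rot [179.79   0.    90.19] F [ 5.7  2.1 -3.8] T [ 0.228 -1.221  0.174] q6 22.2 w 17.9
t 13.4 pos [555.7  239.9   71.01] rot [179.78  -0.    87.81] F [ 5.5  1.1 -4.5] T [ 0.26  -1.312  0.28 ] q6 24.6 w 18.5
```

```bash

python3 -m jog '{"jaw":[10,10,10,10,10,10,10,10],"slide":[[0,0,0],[0,0,0],[0,0,0],[0,0,-0.1],[0,0,-0.1],[0,0,-0.4],[0,0,-0.9],[0,0,-0.9]],"spin":[-0.7,-0.7,0,0,0,0,0,0]}' >/dev/null
python3 d.py 554.3 238.7 70 187
python3 -m jog '{"jaw":[10,10,10,10,10,10,10,10,10,10],"slide":[[0,0,-0.5],[0,0,0],[0,0,0],[0,0,0],[0,0,0],[0,0,0],[0,0,0],[0,0,0],[0,0,0],[0,0,0]],"spin":[-1,-1,-1,-1,-1,-1,-1,-1,-1,-1]}' >/dev/null
python3 d.py 573.2 -268.5 150 187
```

```text
t 14.2 pos [552.61 239.36 143.76] rot [-1.7981e+02  6.0000e-02  9.8730e+01] F [-0.1  1.1  0. ] T [-0.091  0.001 -0.032] q6 13.6 w 17.9
slide units [-0.03   0.052  2.459] mm [-0.9  1.6 73.8] spin units -11.034
t 15.2 pos [552.98 239.51 158.62] rot [-1.7995e+02 -9.0000e-02  1.7906e+02] F [-0.6 -0.7 -0.1] T [ 0.017 -0.025  0.031] q6 -66.7 w 17.9
slide units [ -0.95  -16.92    0.287] mm [ -28.5 -507.6    8.6] spin units -0.992
```

```bash

python3 -m jog '{"jaw":[10,10,10,10,10,10,10,10,10,10],"slide":[[0,0,0],[0.083,-1,0],[0.083,-1,0],[0.083,-1,0],[0.083,-1,0],[0.083,-1,0],[0.083,-1,0],[0.083,-1,0],[0.083,-1,0],[0.083,-1,0]],"spin":[-1,0,0,0,0,0,0,0,0,0]}' >/dev/null
python3 -m jog '{"jaw":[10,10,10,10,10,10,10,10,10,10],"slide":[[0.083,-1,0],[0.083,-1,0],[0.083,-1,0],[0.083,-1,0],[0.083,-1,0],[0.083,-1,0],[0.083,-1,0],[0.083,-0.9,0],[0,0,0.3],[0,0,0.3]],"spin":[0,0,0,0,0,0,0,0,0,0]}' >/dev/null
python3 -m jog '{"jaw":[10,10],"slide":[[0,0,0],[0,0,0]],"spin":[0,0]}' >/dev/null
python3 - <<'E'
from h import *
import d; d.delta(573.2,-268.5,95,187)
t=grab('top','t3.png'); s=grab('scene','s3.png')
f=lambda im,x,y,w:cv2.resize(im[y:y+w,x:x+w],(390,390),interpolation=cv2.INTER_CUBIC)
cv2.imwrite('pics/c3.png',np.hstack([f(t,185,147,50),f(s,220,85,70)]))
E
```

```text
t 17.4 pos [ 570.41 -267.16  139.57] rot [ 1.7994e+02 -7.0000e-02 -1.7325e+02] F [0.4 0.6 0. ] T [ 0.05   0.034 -0.005] q6 -122.9 w 18.0
slide units [-0.087 -0.055  1.486] mm [-2.6 -1.7 44.6] spin units -0.031
```

View pics/c3.png

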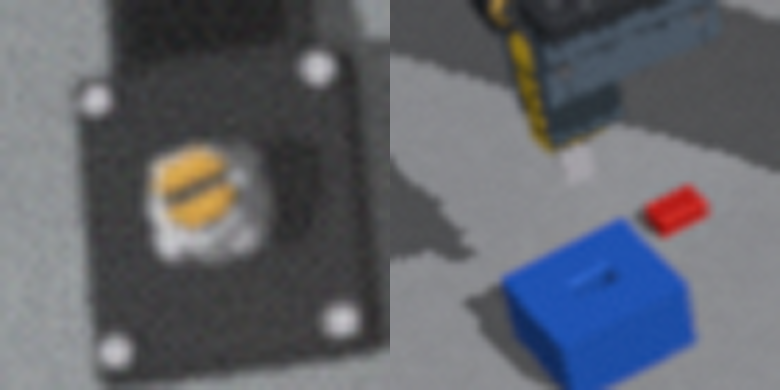

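The screw's slot is now about 66° clockwise of the plate's axis, where the stop should be. The driver is still held straight, with its blade tip at about scene (253,118). I'll check the tip against its prediction and lower it into the stand.

```bash

python3 -c "
from h import *
print(proj('scene',[[570.4,-267.2,104.9]]))"
python3 -m jog '{"jaw":[10,10,10,10,10],"slide":[[-0.087,-0.045,0.5],[0,0,0.6],[0,0,0.2],[0,0,0],[0,0,0]],"spin":[0,0,0,0,0]}' >/dev/null
python3 d.py 573.2 -268.5 48.7 187
```

```text
[[254.38722395 117.24188621]]
t 18.0 pos [ 573.9  -269.52  100.98] rot [-1.7999e+02  2.0000e-02 -1.7332e+02] F [ 0.6  0.2 -1.1] T [0.021 0.033 0.004] q6 -122.9 w 17.7
slide units [0.019 0.036 1.743] mm [ 0.6  1.1 52.3] spin units -0.04
```

```bash

python3 -m jog '{"jaw":[10,10,10,10,10],"slide":[[0.02,0.03,0.5],[0,0,0.3],[0,0,0.15],[0,0,0.15],[0,0,0]],"spin":[0,0,0,0,0]}' >/dev/null
python3 d.py 573.2 -268.5 49 187
python3 -m jog '{"jaw":[10,10,10,10,10],"slide":[[0,0,0.2],[0,0,0.2],[0,0,0.1],[0,0,0.06],[0,0,0]],"spin":[0,0,0,0,0]}' >/dev/null
python3 d.py 573.2 -268.5 49 187
```

```text
t 18.5 pos [ 572.78 -268.6    67.5 ] rot [ 1.7998e+02 -2.0000e-02 -1.7333e+02] F [ 0.1 -0.4 -0.7] T [ 0.075 -0.03   0.041] q6 -122.8 w 18.2
slide units [-0.014  0.002  0.617] mm [-0.4  0.  18.5] spin units -0.041
t 19.0 pos [ 572.74 -268.56   50.67] rot [ 1.7998e+02 -3.0000e-02 -1.7332e+02] F [ 0.7  0.6 -0.7] T [ 0.029  0.045 -0.02 ] q6 -122.8 w 17.7
slide units [-0.016  0.     0.056] mm [-0.5  0.   1.7] spin units -0.041
```

Inserted freely. I'll seat the last 2 mm until contact, release, and lift straight up.

```bash

python3 -m jog '{"jaw":[10,10,10],"slide":[[0,0,0.04],[0,0,0.03],[0,0,0]],"spin":[0,0,0]}' >/dev/null
python3 d.py 573.2 -268.5 49 187
python3 -m jog '{"jaw":[45,45,45,45,45,45,45,45,45,45],"slide":[[0,0,0],[0,0,0],[0,0,0],[0,0,0],[0,0,0],[0,0,0],[0,0,-0.3],[0,0,-0.6],[0,0,-0.8],[0,0,-0.8]],"spin":[0,0,0,0,0,0,0,0,0,0]}'
python3 d.py 573.2 -268.5 150 187
```

```text
t 19.3 pos [ 572.9  -268.62   48.91] rot [ 180.      0.   -173.32] F [-1.   0.4 -1. ] T [-0.021 -0.056  0.039] q6 -122.8 w 18.0
slide units [-0.01   0.003 -0.003] mm [-0.3  0.1 -0.1] spin units -0.04
time_s: 20.3
ee_pos: [572.8, -268.6, 125.2]
ee_rot: [180.0, 0.0, -173.3]
force: [0.5, 0.4, 0.1]
gripper_width: 45.0
gripper_force: 0.0
t 20.3 pos [ 572.84 -268.63  125.19] rot [ 180.      0.   -173.33] F [0.5 0.4 0.1] T [-0.009  0.052 -0.014] q6 -122.8 w 45.0
slide units [-0.013  0.003 -0.827] mm [ -0.4   0.1 -24.8] spin units -0.041
```

The driver is released. In the next pictures I'll check it and the cap. The cap's mid-height estimates agree: (508,-27) from the top view and (506,-29) from the scene view.

```bash

python3 -m jog '{"jaw":[70,70,70,70,70,70,70,70,70,70],"slide":[[0.1,0.4,-0.5],[0.14,1,0],[0.14,1,0],[0.14,1,0],[0.14,1,0],[0.14,1,0],[0.14,1,0],[0.14,1,0],[0.1,0.83,0],[0,0,0]],"spin":[0,0,0,0,0,0,0,0,0,0]}' >/dev/null
python3 - <<'E'
from h import *
import d; d.delta(507,-27.8,90,187)
t=grab('top','t4.png'); s=grab('scene','s4.png')
f=lambda im,x,y,w:cv2.resize(im[y:y+w,x:x+w],(390,390),interpolation=cv2.INTER_CUBIC)
cv2.imwrite('pics/c4.png',np.hstack([f(t,415,130,60),f(s,270,150,100)]))
E
```

```text
t 21.3 pos [507.26 -24.68 139.15] rot [ 1.7993e+02 -6.0000e-02 -1.7314e+02] F [-0.2 -1.  -0.4] T [-0.019 -0.035 -0.037] q6 -101.0 w 69.6
slide units [ 0.021 -0.102  1.638] mm [ 0.6 -3.1 49.1] spin units -0.017
```

View pics/c4.png

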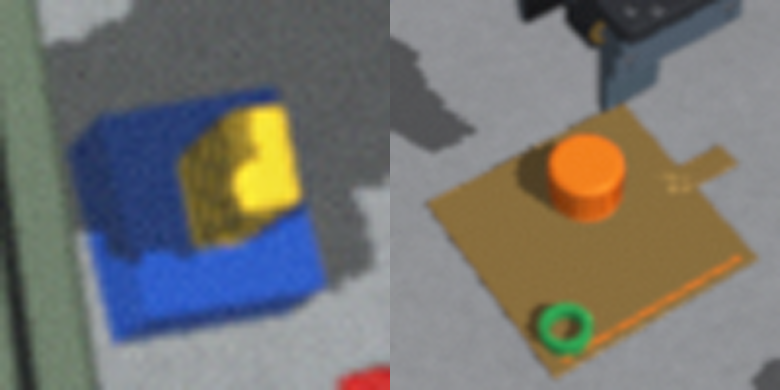

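The driver stands in the stand. The cap is at scene (320,195), with the ring well clear. I'll go down and grip it.

```bash

python3 -m jog '{"jaw":[70,70,70,70,70,70,70,70],"slide":[[0.02,-0.09,0.7],[0,0,0.9],[0,0,0.9],[0,0,0.9],[0,0,0.6],[0,0,0.2],[0,0,0],[0,0,0]],"spin":[0,0,0,0,0,0,0,0]}' >/dev/null
python3 d.py 507 -27.8 13 187
python3 -m jog '{"jaw":[35,35,35,35,35,35,35,35],"slide":[[0,0,0],[0,0,0],[0,0,0],[0,0,0],[0,0,0],[0,0,0],[0,0,0],[0,0,0]],"spin":[0,0,0,0,0,0,0,0]}' 40
python3 d.py 507 -27.8 13 187
```

```text
t 22.2 pos [509.63 -30.75  13.73] rot [-1.7998e+02  1.0000e-01 -1.7336e+02] F [ 0.8 -0.6 -0.4] T [ 0.004 -0.035 -0.004] q6 -101.4 w 69.8
slide units [0.076 0.108 0.024] mm [2.3 3.2 0.7] spin units -0.045
time_s: 23.0
ee_pos: [509.0, -30.2, 13.5]
ee_rot: [-180.0, 0.0, -173.3]
force: [-0.4, 0.1, 6.0]
gripper_width: 45.2
gripper_force: 40.0
t 23.0 pos [509.05 -30.23  13.46] rot [-1.8000e+02  5.0000e-02 -1.7332e+02] F [-0.4  0.1  6. ] T [0.106 0.197 0.039] q6 -101.4 w 45.2
slide units [0.058 0.089 0.015] mm [1.7 2.7 0.5] spin units -0.04
```

```bash

python3 -m jog '{"jaw":[35,35,35,35,35,35,35,35,35,35],"slide":[[0,0,-0.3],[0,0,-0.7],[0,0,-0.8],[0,0,-0.8],[0,0,-0.7],[-0.3,1,0],[-0.3,1,0],[-0.3,1,0],[-0.3,1,0],[-0.3,1,0]],"spin":[0,0,0,0,0,0,0,0,0,0]}' >/dev/null
python3 -m jog '{"jaw":[35,35,35,35,35,35,35],"slide":[[-0.3,1,0],[-0.3,1,0],[-0.3,1,0],[-0.27,0.7,0.2],[0,0,0.2],[0,0,0],[0,0,0]],"spin":[0,0,0,0,0,0,0]}' >/dev/null
python3 - <<'E'
from h import *
import d; d.delta(556.5,239.2,80,187)
t=grab('top','t5.png'); s=grab('scene','s5.png')
f=lambda im,x,y,w:cv2.resize(im[y:y+w,x:x+w],(390,390),interpolation=cv2.INTER_CUBIC)
cv2.imwrite('pics/c5.png',np.hstack([f(t,175,137,65),f(s,325,250,65)]))
E
```

```text
t 24.7 pos [557.39 237.2   99.77] rot [-1.7996e+02 -8.0000e-02 -1.7336e+02] F [-0.3  0.1  0.1] T [ 0.02  -0.007  0.025] q6 -74.7 w 45.4
slide units [0.022 0.07  0.659] mm [ 0.7  2.1 19.8] spin units -0.045
```

View pics/c5.png

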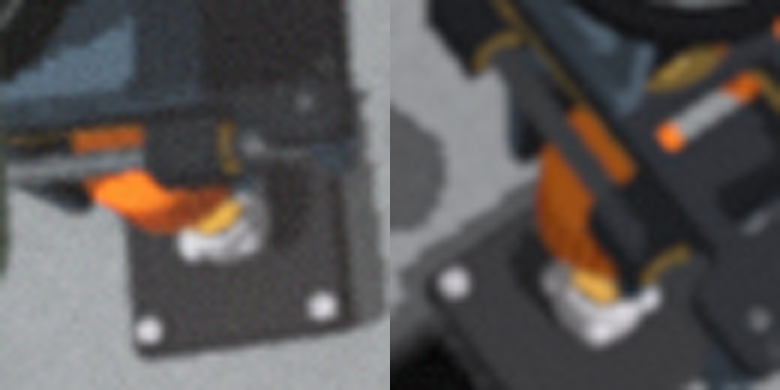

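The cap's rim is partly visible: the top view shows its near arc at about (202,175), and the scene view its left edge at about (349,283). I'll fit the rim centre from these arcs at the rim's height.

```bash
cat > rim.py <<'E'
from h import *
from scipy.optimize import least_squares
p=env.state()['ee_pos']; z=p[2]-10.5
for n,f,b in(('top','t5.png',(186,160,214,180)),('scene','s5.png',(345,270,362,300))):
    im=cv2.imread('pics/'+f); h=cv2.cvtColor(im,cv2.COLOR_BGR2HSV)
    m=cv2.inRange(h,(3,150,70),(14,255,255)); x0,y0,x1,y1=b; q=np.zeros_like(m); q[y0:y1,x0:x1]=m[y0:y1,x0:x1]
    edge=[]
    for x in range(x0,x1):
        ys=np.nonzero(q[:,x])[0]
        if len(ys): edge.append((x,ys.max()+0.5))
    W=onz(n,edge,z)[:,:2]
    print(n,edge); print((W-p[:2]).round(1).tolist())
    for sl in(slice(None),slice(2,-2)):
        r=least_squares(lambda c:np.hypot(*(W[sl]-c).T)-23,p[:2],loss='soft_l1'); print('centre-TCP',(r.x-p[:2]).round(1),r.fun.round(1))
E
python3 rim.py
```

```text
top [(187, np.float64(161.5)), (188, np.float64(161.5)), (189, np.float64(168.5)), (190, np.float64(169.5)), (191, np.float64(169.5)), (192, np.float64(170.5)), (193, np.float64(170.5)), (194, np.float64(171.5)), (195, np.float64(172.5)), (196, np.float64(172.5)), (197, np.float64(173.5)), (198, np.float64(174.5)), (199, np.float64(174.5)), (200, np.float64(174.5)), (201, np.float64(175.5)), (202, np.float64(175.5)), (203, np.float64(175.5)), (204, np.float64(174.5)), (205, np.float64(173.5)), (206, np.float64(173.5)), (207, np.float64(174.5)), (208, np.float64(173.5)), (209, np.float64(172.5)), (210, np.float64(171.5)), (211, np.float64(170.5)), (212, np.float64(170.5))]
[[2.9, 33.4], [2.9, 31.4], [-11.6, 28.3], [-13.7, 26.2], [-13.7, 24.1], [-15.8, 22.0], [-15.8, 19.9], [-17.9, 17.8], [-20.0, 15.6], [-20.0, 13.6], [-22.0, 11.4], [-24.1, 9.3], [-24.1, 7.2], [-24.1, 5.2], [-26.2, 3.1], [-26.2, 1.0], [-26.2, -1.0], [-24.1, -2.9], [-22.1, -4.8], [-22.1, -6.8], [-24.2, -8.9], [-22.1, -10.8], [-20.1, -12.8], [-18.0, -14.7], [-16.0, -16.6], [-16.0, -18.6]]
centre-TCP [-2.2  2.7] [ 8.1  6.
[... 191 characters left out ...]
2  0.  -0.5 -0.8  1.1  1.1
  1.3 -0.4 -1.8 -1.   1.8  1.   0.5  0.3]
scene [(350, np.float64(289.5)), (351, np.float64(291.5)), (352, np.float64(292.5)), (353, np.float64(292.5)), (354, np.float64(293.5)), (355, np.float64(293.5)), (356, np.float64(294.5)), (357, np.float64(294.5)), (358, np.float64(294.5)), (359, np.float64(295.5)), (360, np.float64(295.5)), (361, np.float64(295.5))]
[[21.3, -2.2], [21.6, 2.0], [20.9, 4.6], [19.3, 5.4], [18.6, 7.9], [17.0, 8.8], [16.3, 11.3], [14.7, 12.1], [13.0, 13.0], [12.4, 15.5], [10.8, 16.3], [9.1, 17.2]]
centre-TCP [-1.4 -3.6] [-0.2  0.7  0.8 -0.4  0.1 -0.8  0.1 -0.5 -1.   0.5  0.3  0.3]
centre-TCP [-1.1 -4.3] [ 0.7 -0.4  0.2 -0.7  0.4 -0.2 -0.7  0.9]
```

Cap centre sits about 1.8 mm towards -x of the TCP, so TCP goes to (556.6, 239.3). I'll lower it.

```bash

python3 -m jog '{"jaw":[35,35,35,35,35,35],"slide":[[0.022,0.07,0.5],[0,0,0.6],[0,0,0.4],[0,0,0.2],[0,0,0],[0,0,0]],"spin":[0,0,0,0,0,0]}' >/dev/null
python3 d.py 556.6 239.3 25.5 187
```

```text
t 25.4 pos [557.52 240.26  49.47] rot [ 1.7998e+02  5.0000e-02 -1.7334e+02] F [0.4 0.5 0.1] T [ 0.043  0.048 -0.024] q6 -74.4 w 45.5
slide units [ 0.034 -0.028  0.799] mm [ 1.  -0.8 24. ] spin units -0.043
```

```bash

python3 -m jog '{"jaw":[35,35,35,35,35],"slide":[[0.02,-0.02,0.05],[0,0,0.1],[0,0,0.08],[0,0,0],[0,0,0]],"spin":[0,0,0,0,0]}' >/dev/null
python3 d.py 556.6 239.3 25.5 187
python3 -m jog '{"jaw":[35,35,35],"slide":[[0,0,0.07],[0,0,0],[0,0,0]],"spin":[0,0,0]}' >/dev/null
python3 d.py 556.6 239.3 25.5 187
```

```text
t 25.9 pos [556.5  239.64  41.99] rot [ 1.8000e+02 -1.0000e-02 -1.7332e+02] F [-0.1 -0.3 -0.6] T [ 0.065 -0.018 -0.031] q6 -74.5 w 45.3
slide units [-0.002 -0.012  0.55 ] mm [-0.1 -0.3 16.5] spin units -0.04
t 26.2 pos [556.41 239.66  39.98] rot [ 1.7999e+02 -1.0000e-02 -1.7333e+02] F [-1.4  0.7  1.4] T [0.049 0.08  0.012] q6 -74.5 w 45.5
slide units [-0.005 -0.013  0.483] mm [-0.1 -0.4 14.5] spin units -0.041
```

The rim is over the boss, just touching the balls. I'll grip harder and push through the click.

```bash

python3 -m jog '{"jaw":[35,35,35],"slide":[[0,0,0.06],[0,0,0.06],[0,0,0]],"spin":[0,0,0]}' 58 >/dev/null
python3 d.py 556.6 239.3 25.5 187|head -1
python3 -m jog '{"jaw":[35,35,35],"slide":[[0,0,0.06],[0,0,0.06],[0,0,0]],"spin":[0,0,0]}' >/dev/null
python3 d.py 556.6 239.3 25.5 187|head -1
python3 -m jog '{"jaw":[35,35,35],"slide":[[0,0,0.06],[0,0,0.06],[0,0,0]],"spin":[0,0,0]}' >/dev/null
python3 d.py 556.6 239.3 25.5 187|head -1
```

```text
t 26.5 pos [556.88 239.83  37.47] rot [ 1.7997e+02  7.0000e-02 -1.7333e+02] F [-2.7 -0.3  5.9] T [0.003 0.397 0.011] q6 -74.5 w 45.2
t 26.8 pos [556.41 239.67  32.52] rot [ 179.99   -0.   -173.33] F [-1.3  1.2 -1.8] T [ 0.123 -0.038  0.037] q6 -74.5 w 45.3
t 27.1 pos [555.87 239.43  27.76] rot [-1.7998e+02 -1.1000e-01 -1.7333e+02] F [-0.1  0.2 -7.4] T [0.251 0.005 0.017] q6 -74.5 w 45.5
```

```bash

python3 -m jog '{"jaw":[35,35],"slide":[[0,0,0.06],[0,0,0]],"spin":[0,0]}' >/dev/null
python3 d.py 556.6 239.3 25.5 187|head -1
python3 -m jog '{"jaw":[35,35,35],"slide":[[0,0,0.03],[0,0,0],[0,0,0]],"spin":[0,0,0]}' >/dev/null
python3 d.py 556.6 239.3 25.5 187|head -1
```

```text
t 27.3 pos [556.5  239.51  27.18] rot [-1.7999e+02 -2.0000e-02 -1.7333e+02] F [-1.1  0.7 -2.6] T [0.055 0.141 0.014] q6 -74.5 w 45.0
t 27.6 pos [556.82 239.64  26.73] rot [ 1.7999e+02  4.0000e-02 -1.7332e+02] F [-0.7  0.2 -0.4] T [ 0.042 -0.045  0.027] q6 -74.5 w 45.2
```

```bash

python3 -m jog '{"jaw":[35,35,35],"slide":[[0,0,0.04],[0,0,0],[0,0,0]],"spin":[0,0,0]}' >/dev/null
python3 d.py 556.6 239.3 25.5 187|head -1
python3 -m jog '{"jaw":[35,35,35],"slide":[[0,0,0.04],[0,0,0],[0,0,0]],"spin":[0,0,0]}' >/dev/null
python3 d.py 556.6 239.3 25.5 187|head -1
```

```text
t 27.9 pos [556.92 239.71  25.52] rot [ 1.7999e+02  5.0000e-02 -1.7332e+02] F [ 0.4 -0.4 -0.7] T [ 0.05  -0.099  0.051] q6 -74.5 w 45.3
t 28.2 pos [556.94 239.73  25.48] rot [ 1.7998e+02  8.0000e-02 -1.7333e+02] F [-1.9 -1.1  6.9] T [-0.214  0.302  0.012] q6 -74.5 w 44.8
```

```bash

python3 -m jog '{"jaw":[35,35,35,35],"slide":[[0,0,0.025],[0,0,0],[0,0,0],[0,0,0]],"spin":[0,0,0,0]}' >/dev/null
python3 d.py 556.6 239.3 25.5 187|head -1
python3 - <<'E'
from h import *
t=grab('top','t6.png'); s=grab('scene','s6.png')
f=lambda im,x,y,w:cv2.resize(im[y:y+w,x:x+w],(390,390),interpolation=cv2.INTER_CUBIC)
cv2.imwrite('pics/c6.png',np.hstack([f(t,175,137,65),f(s,325,250,65)]))
E
python3 d.py 556.6 239.3 25.5 187|head -1
```

```text
t 28.6 pos [556.95 239.7   25.44] rot [ 1.7998e+02  9.0000e-02 -1.7332e+02] F [-3.  -0.8 11.2] T [-0.266  0.558  0.007] q6 -74.5 w 45.0
t 28.7 pos [556.94 239.73  25.44] rot [ 1.7998e+02  9.0000e-02 -1.7332e+02] F [-3.1 -0.7 11.9] T [-0.191  0.556 -0.047] q6 -74.5 w 45.2
```

View pics/c6.png

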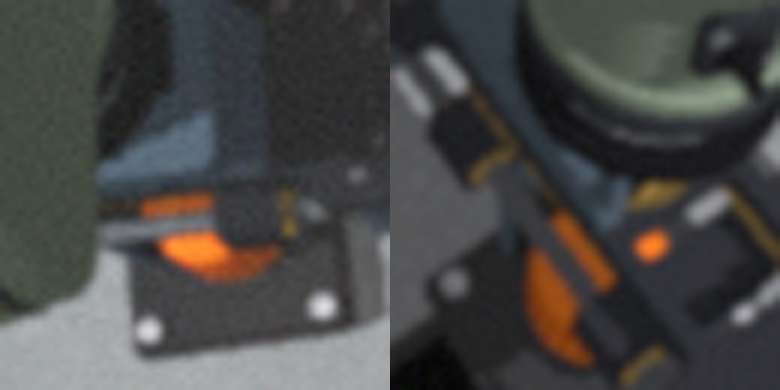

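The cap sits flush on the plate, with its rim at top (213,183) and no boss showing. TCP z is 25.4 mm against 25.5 expected, and the push holds steady at about 11.5 N.

```bash
python3 -c "
from workcell import env
print(env.job_done())"
```

```text
the job is handed in; nothing more can be done
None
```

I turned the screw clockwise to its stop and stood the driver back in its stand. The cap clicked home on the boss, the arm was still pressing it down with about 11.5 N, and I handed the job in at about 29 s.

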